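# Lay up a sight-glass set in the job tray

## Robot

A 6-joint arm with a two-finger parallel gripper is mounted at the origin on the work surface. World frame = base frame: x ahead of the robot, y to its left, z up, the work surface at z = 0. Lengths are in m, angles in rad, forces in N, time in s.
With the tool pointing down it reaches from about 0.3 to 0.775 m from the base axis. Payload 14.6 kg.
Tool frame: the origin (TCP) lies at the very end of the fingers, on their centre line; the grasp point (between the pads) lies 19 mm behind it; z points along the fingers, y is the line along which they close (so a half turn about z gives the same grasp; the last joint's range is limited). The gripper opens to 94 mm and grips with 3 to 60 N. Pads are 16 mm wide; open, the fingers measure 119 mm over their backs; the gripper's body (75 mm by 177 mm) begins 78 mm behind the grasp point.
Start: joints at [-1.344, 0.3, 1.521, -0, 1.321, -0.067], TCP at [0.159, -0.526, 0.205] pointing down, gripper open.
Joint ranges: [-3.03, 3.03], [-0.79, 2.21], [0.23, 2.52], [-1.04, 4.18], [0, 3.07], [-2.55, 2.55]. Speed limits (rad/s): [2.22, 2.22, 2.57, 3.14, 3.14, 3.14].

## Interface

Orientations are given as [roll, pitch, yaw] about the fixed x, y, z axes, in that order (R = Rz(yaw) Ry(pitch) Rx(roll)).
In Python, from station import telemetry, cams, hand_in, nets gives the robot as it stands.
- The arm moves only by the tool move_arm, never from a script. Its argument "increments" is a list of rows, each a list of 4 numbers: the shift along the tool's x, y, z in m, then the turn about the tool's z in rad. In form: [[tx, ty, tz, roll], ...]. A call has 1 to 20 rows; each row shifts and turns the commanded pose from where the row before left it, along the tool's axes as they then stand; what a row does not reach is not made up. A row lasts 1/8 s, in which the tool goes at most 62.5 mm and 10.7 degrees, less where a joint would pass 70% of its speed; a pose out of reach is approached as far as the arm can. A call is refused whole if a number of a shift passes 0.0625 or a number of a turn 0.188, either way. A call with a gripper value outside its range is refused whole. "grip" is the opening, from 0 (shut) to 1 (fully open), set as the call begins (left out, the last holds). The fingers move at their own pace and stop on an object; "force" is the grip in N (left out, the last holds). Time passes only in rows, so rows that do not move let the fingers close. It gives the time, the measured TCP pose, the force, the opening and the grip force at its end, in the units of the state.
- telemetry.get_obs(): the state, without advancing time (a new reading comes with each control period).
- cams.camera(name): name is "scene" or "side" or "wrist"; returns the picture (384x512x3 uint8, blue, green, red); there is no depth.
- cams.camera_model(name): a dict with "intrinsics" (3x3 intrinsics, pixels), "k1" (the pictures are not rectified: a ray, as slopes to the right and down, at radius r is drawn at 1 + k1 r^2 times it, then the intrinsics apply), "xyz" and "attitude" of the camera in the world; the wrist camera has in their place "T_tool_cam" (4x4, takes a point from camera to tool coordinates, whose origin is the TCP and whose axes are the flange's). Camera axes: x right, y up, looking along -z (the intrinsics and any distortion apply to the point x, -y, -z); pixel columns grow to the right and rows downward; lengths in m; the calibration is good to about 2 mm. A picture is of the moment at which its call begins: read the wrist's pose just before it. camera_model takes no time and is no camera call.
- hand_in(): hands the job in; it is judged then, once.
Trained networks look in the newest picture that a camera, given by its name, has taken for a name from the list of things; names that differ only in an ending like _2 or _b are one class to them, and where a whole thing is asked for, a point or a joint stands for the part that bears it (a point fixed in the world has none). Each returns a list of dicts, best first, with "conf" (0 to 1); they miss things now and then, are a little off and sometimes report something else, mostly with a low value. They report only what shows in the picture. A call takes as long as a camera call. They do not tell look-alikes from the thing itself.
- nets.search_frame(camera, query): "extent" ([left, top, right, bottom] in pixels, round what is visible of it).
- nets.mark_of(camera, query): "centre" ([column, row] in pixels: a listed point, or the origin of a listed thing).
The state is a dict: "time_s": time; "qpos": joint angles; "joint_vel": joint speeds; "tau": joint torques, N m; "ee_pos": TCP position; "eef_rot": TCP orientation; "force": force on the tool from outside, world axes, zero at the start; "moment": the same for the moment, N m; "grip_width": finger opening in m; "grip_force": force on a finger pad.
Only numpy, scipy, OpenCV 4.12 (cv2) and the standard library are available. Lean on these libraries where they do the work, as an engineer would, in place of code of your own. Each camera call takes 0.05 s, during which the arm holds its last target. There are 200 camera calls.

## Task

Make up one sight-glass set in the green job tray from sound parts only: stack the white spacer ring, the tinted window on it and the black retaining ring on top, each lying flat and fully down between the four lugs of the grey port body, and stand the flanged elbow upright on its base flange inside the round locating rim at the other end of the tray. Leave the faulty look-alikes (the chipped window, the retaining ring with a piece missing, the elbow without a side flange) where they lie.

Things in the scene. Friction and masses are not known exactly. Their poses are not given: they have to be found in the camera images.
- tray: shallow green open job tray fixed to the table, 320 x 180 mm, 35 mm high, walls and floor 4 mm, lip 6 mm wider at the top. The port stands in one end, the locating rim in the other, either way round, each 72 to 76 mm from the tray's centre along x and up to 8 mm off its middle line. Origin: centre of its underside; x along its long side, z up
- port: grey sight-port body fixed in the tray: round flange, 88 mm diameter, 8 mm thick, its top is the stack's seat; four upright lugs, 10 mm wide, at 45 degrees to x and y, inner faces 29.5 mm from the axis, flared to 33.5 mm above z = 40 mm, tops at z = 50 mm, outside 36.5 mm. Gaps between lugs, on the x and y axes, are 34 mm wide for the fingers. Origin: centre of underside, on the tray's floor; z up
- rim: green round locating rim fixed on the tray's floor: 92 mm outside and 82 mm inside diameter, 7 mm high. Origin: centre of its underside, level with the tray's floor on which the elbow stands; z up
- spacer: white plain spacer ring lying flat on the table, 54 mm outside and 36 mm inside diameter, 14 mm high, about 30 g. Origin: centre of its underside; z up along its axis
- window: sound blue-green tinted window: a full round disc of 54 mm diameter, 12 mm high, lying flat, about 60 g. Origin: centre of its underside; z up along its axis
- ring: sound black retaining ring with six brass inserts showing on its upper side: a full ring of 54 mm outside and 36 mm inside diameter, 16 mm high, lying flat, about 30 g. Origin: centre of its underside; z up along its axis
- elbow: sound black flanged pipe elbow standing on its base flange (68 mm diameter, 8 mm thick); a 32 mm thick pipe rises and bends to run level along x, its axis 44 mm high, to an upright side flange (60 mm diameter, 39 to 47 mm along x, top 74 mm high). About 130 g; the bend can be gripped from above across y. Origin: centre of the base flange's underside; z up, x towards the side flange
- chipped_window: faulty look-alike of the window: same disc, 54 mm and 12 mm high, but with a large piece broken off one edge, which leaves a straight side (at 16 mm along its x). Leave it. Origin: centre of the disc's underside; z up
- short_ring: faulty look-alike of the retaining ring: same black ring, 54 mm and 16 mm high, but a third of it is missing (around its x axis), so it is C-shaped with four brass inserts. Leave it. Origin: centre of the whole ring's underside; z up
- short_elbow: faulty look-alike of the elbow: same base flange and pipe, but the level pipe ends as a bare stub 40 mm along x, with no side flange; 60 mm high. Leave it. Origin: centre of the base flange's underside; z up, x along the stub
Mind the look-alikes: they are no part of the job. Of the things that look like the rim, the middle-sized one is meant.

How it is judged:
At the end, for the whole second after the job is handed in: Spacer, window and ring stacked in this order on the port: within 6 mm of its axis, undersides 8, 22, 34 mm (within 4) above its origin; elbow on the tray floor within 11 mm of the rim's centre; all level within 0.1 rad and at rest; the three faulty parts within 30 mm of where they lay (horizontal distance between each of spacer, window, ring and port below 0.006 m and z of spacer in the frame of port between 0.004 and 0.012 m and angle between each of spacer, window, ring, elbow's own z axis and vertical below 0.1 rad and linear speed of each of spacer, window, ring, elbow below 0.02 m/s and angular speed of each of spacer, window, ring, elbow below 0.2 rad/s and z of window in the frame of port between 0.018 and 0.026 m and z of ring in the frame of port between 0.03 and 0.038 m and horizontal distance between elbow and rim below 0.011 m and z of elbow in the frame of rim between -0.004 and 0.004 m and distance of each of chipped_window, short_ring, short_elbow from where it was at the start of the episode below 0.03 m); the robot touches nothing.
It fails at once if the chipped window is moved more than 30 mm (distance of chipped_window from where it was at the start of the episode above 0.03 m).
It fails at once if the incomplete retaining ring is moved more than 30 mm (distance of short_ring from where it was at the start of the episode above 0.03 m).
It fails at once if the elbow without a side flange is moved more than 30 mm (distance of short_elbow from where it was at the start of the episode above 0.03 m).
It also fails if it takes over 126 s, if anything falls off the work surface, if the arm or the gripper's body presses on something with over 40 N, if the wrist force passes 120 N, or if a joint passes its speed limit or range.

## Working session

There is one attempt and no reset: what is moved stays moved. The work goes in short steps, Python scripts to look and compute and a tool call to move; the robot and the scene stay as the last step left them, time stands still between calls to the robot, and variables do not carry over. Pictures are saved under pics/ and viewed, at most 14 in all, crops included, and the job is handed in when it is done.

Besides the shell and the picture viewer there is one more tool, called after "Emit:" as name(argument=value, ...), one argument or row to a line, values as JSON. move_arm: Moves the arm, as the interface text tells. Its arguments: {"type":"object","properties":{"increments":{"type":"array"},"grip":{"type":"number"},"force":{"type":"number"}},"required":["increments"]}

```bash
mkdir -p pics; cat > h.py <<'E'
import numpy as np, cv2
from scipy.spatial.transform import Rotation as R
from station import telemetry, cams, nets
def pose(c):
    m=cams.camera_model(c)
    if 'T_tool_cam' in m:
        o=telemetry.get_obs(); T=np.eye(4); T[:3,:3]=R.from_euler('xyz',o['eef_rot']).as_matrix(); T[:3,3]=o['ee_pos']
        T=T@np.array(m['T_tool_cam']); return m,T[:3,:3],T[:3,3]
    a=np.array(m['attitude']); Rm=a if a.shape==(3,3) else (R.from_euler('xyz',a).as_matrix())
    return m,Rm,np.array(m['xyz'])
def px2w(c,px,z,P=None):
    m,Rm,t=P or pose(c); K=np.array(m['intrinsics']); k=m['k1']
    d=np.linalg.inv(K)@np.array([px[0],px[1],1.]); s=d[:2].copy()
    for _ in range(20): s=d[:2]/(1+k*(s@s))
    r=Rm@np.array([s[0],-s[1],-1]); return t+r*(z-t[2])/r[2]
def w2px(c,p,P=None):
    m,Rm,t=P or pose(c); K=np.array(m['intrinsics']); q=Rm.T@(np.array(p)-t); s=np.array([q[0],-q[1]])/-q[2]
    s=s*(1+m['k1']*(s@s)); return (K@np.array([s[0],s[1],1]))[:2]
E
python3 - <<'E'
from h import *
for c in ['scene','side']:
    m=cams.camera_model(c); print(c,m)
    cv2.imwrite(f'pics/{c}0.png',cams.camera(c))
    for q in ['tray','port','rim','spacer','window','ring','elbow']:
        for d in nets.mark_of(c,q)[:5]: print(q,np.round(d['centre']),round(d['conf'],2),np.round(px2w(c,d['centre'],0.004 if q in('port','rim') else 0),3))
print(cams.camera_model('wrist'),telemetry.get_obs())
E
```

```text
scene {'intrinsics': array([[488.7478618 ,   0.        , 253.81231807],
       [  0.        , 488.7478618 , 181.40202991],
       [  0.        ,   0.        ,   1.        ]]), 'k1': -0.1361916089244206, 'xyz': array([ 0.96705619, -0.8746163 ,  0.80904281]), 'attitude': array([0.90675918, 0.01195117, 0.53403138])}
tray [331. 144.] 0.63 [0.541 0.277 0.   ]
port [357. 153.] 0.91 [0.627 0.269 0.004]
port [305. 142.] 0.55 [0.471 0.248 0.004]
rim [254. 124.] 0.7 [0.285 0.261 0.004]
rim [306. 137.] 0.6 [0.462 0.273 0.004]
rim [272. 168.] 0.49 [0.447 0.083 0.004]
spacer [259. 272.] 0.71 [ 0.605 -0.26   0.   ]
spacer [329. 145.] 0.4 [0.538 0.273 0.   ]
window [229. 231.] 0.93 [ 0.478 -0.184  0.   ]
ring [266. 200.] 0.65 [ 0.499 -0.04   0.   ]
elbow [167. 251.] 0.75 [ 0.392 -0.311  0.   ]
side {'intrinsics': array([[455.75298856,   0.        , 263.53532272],
       [  0.        , 455.75298856, 197.78569437],
       [  0.        ,   0.        ,   1.        ]]), 'k1': -0.1858246193004242, 'xyz': array([-0.21158621,  0.5933276 ,  0.78266441]), 'attitude': array([ 0.91698919, -0.01815178, -2.31066
[... 840 characters left out ...]

         1.00000000e+00]])} {'time_s': 0.8, 'qpos': array([-1.34357659e+00,  2.99891408e-01,  1.52099378e+00,  2.83812451e-05,
        1.32069307e+00, -6.65981732e-02]), 'joint_vel': array([-0.00088693,  0.00210225,  0.00097737, -0.00081962,  0.00012921,
       -0.00090458]), 'tau': array([-2.54494182e-03, -5.31630814e+01, -3.52904069e+01,  7.07557588e-02,
        2.12947786e-02,  4.02581819e-06]), 'ee_pos': array([ 0.15928898, -0.52642367,  0.20545293]), 'eef_rot': array([ 3.14157646e+00, -2.64794870e-05,  2.93810891e-01]), 'force': array([-0.19335026,  1.34349842, -0.87000255]), 'moment': array([-0.03299771,  0.02946269,  0.01565639]), 'grip_force': 0.0, 'grip_width': 0.09409321022063497}
```

```bash
python3 - <<'E'
import cv2
for c in ['scene','side']:
    i=cv2.imread(f'pics/{c}0.png'); cv2.imwrite(f'pics/{c}1.png',cv2.resize(i,(800,600),interpolation=cv2.INTER_CUBIC))
E
```

```text
(no output)
```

View pics/scene1.png

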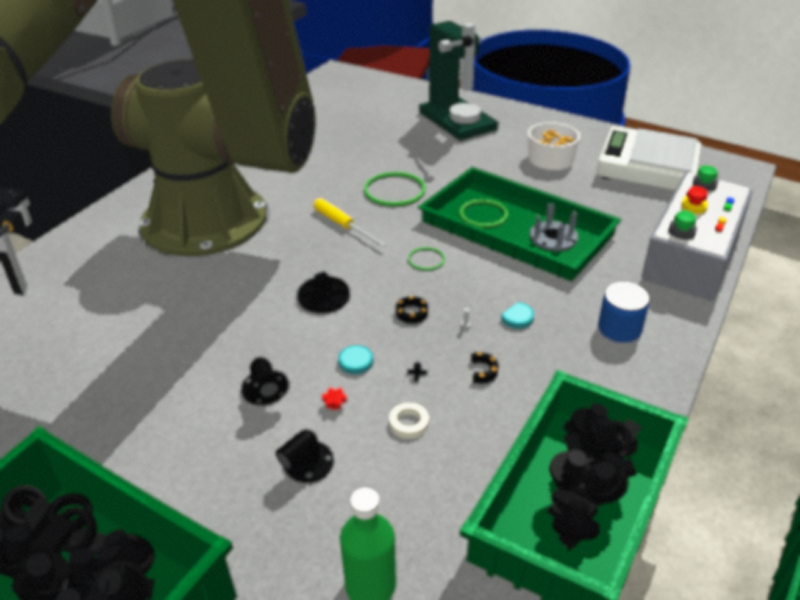

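View pics/side1.png

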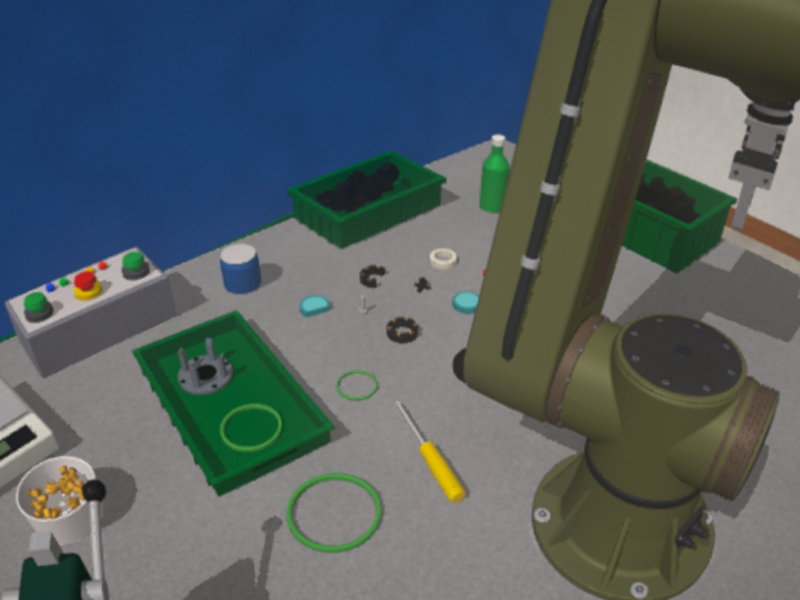

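The scene view, in 800x600 pixels, shows:
- **Windows:** round at (355,360), which is sound; flat-sided at (517,315), which is chipped.
- **Rings:** full at (412,308), which is sound; C-shaped at (484,367).
- **Spacer:** (408,420).
- **Rims:** large loop (394,188), middle one in the tray (483,213), small one (426,258). The port is at (553,235).
- **Elbow candidates:** (265,385), (305,455) and a flat one at (323,292). These need a close look.

I'll move the wrist camera over them.

Emit:
move_arm(
  increments=[
    [0.041,-0.024,-0.012,0],
    [0.041,-0.024,-0.012,0],
    [0.041,-0.024,-0.012,0],
    [0.041,-0.024,-0.012,0],
    [0.041,-0.024,-0.012,0],
    [0.041,-0.024,-0.012,0],
    [0.041,-0.024,-0.012,0],
    [0.041,-0.024,-0.012,0],
    [0,0,0,0],
    [0,0,0,0],
  ],
  grip=1,
)

```text
time_s: 2.05
ee_pos: [0.4173, -0.2479, 0.3012]
eef_rot: [-3.141, 0.0, 0.294]
force: [0.1, 0.5, 0.1]
grip_width: 0.0941
grip_force: 0.0
```

```bash
python3 - <<'E'
from h import *
c='wrist'; P=pose(c); print(telemetry.get_obs()['ee_pos'])
i=cams.camera(c); cv2.imwrite('pics/w0.png',i); cv2.imwrite('pics/w1.png',cv2.resize(i,(800,600),interpolation=cv2.INTER_CUBIC))
for q in ['spacer','window','ring','elbow']:
    for d in nets.mark_of(c,q)[:5]: print(q,np.round(d['centre']),round(d['conf'],2),np.round(px2w(c,d['centre'],0,P),3))
    for d in nets.search_frame(c,q)[:5]: print(' box',np.round(d['extent']),round(d['conf'],2))
E
```

```text
[ 0.4173186  -0.24786313  0.30117022]
spacer [296.  28.] 0.71 [ 0.607 -0.253 -0.   ]
 box [278.   2. 321.  50.] 0.83
window [223. 110.] 0.9 [ 0.475 -0.188  0.   ]
 box [203.  93. 242. 128.] 0.77
ring [124.  63.] 0.76 [ 0.497 -0.04   0.   ]
 box [104.  41. 147.  84.] 0.72
elbow [282. 186.] 0.84 [ 0.394 -0.302  0.   ]
 box [261. 157. 326. 213.] 0.82
```

View pics/w1.png

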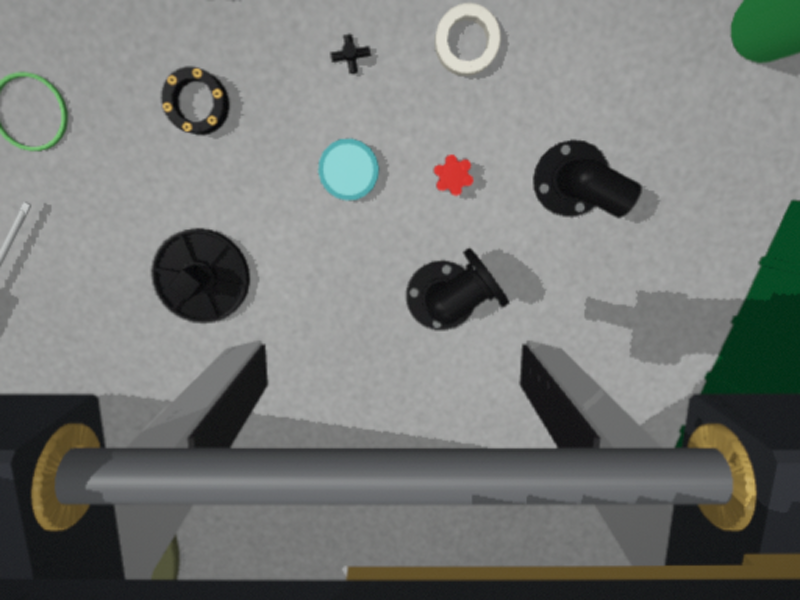

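The wrist view (800x600) settles the elbows. The sound one has its side flange at (487,278) and its base at (437,295). The bare-stub one is at (575,180), so I leave it, and the handwheel at (200,275) is unrelated. The window (349,168) is fully round and the ring (195,102) shows six inserts. Next I get the elbow heading and go over the spacer.

```bash
cat >> h.py <<'E'
def go(x,y,z,yaw):
    o=telemetry.get_obs(); p=o['ee_pos']; a=o['eef_rot'][2]; d=np.array([x,y,z])-p
    c,s=np.cos(a),np.sin(a); print('to go tool', np.round([d[0]*c+d[1]*s, d[0]*s-d[1]*c, -d[2], -(yaw-a)],4),'from',np.round(p,4),round(a,3))
def circ(c,img,P,lo,hi,near,z,hsv=True):
    'blob of colour nearest pixel -> outer fitted ellipse centre at height z'
    m=cv2.inRange(cv2.cvtColor(img,cv2.COLOR_BGR2HSV),lo,hi); m=cv2.morphologyEx(m,cv2.MORPH_OPEN,np.ones((3,3)))
    cs=[k for k in cv2.findContours(m,cv2.RETR_EXTERNAL,cv2.CHAIN_APPROX_NONE)[0] if cv2.contourArea(k)>150]
    k=min(cs,key=lambda k:np.hypot(*(k.reshape(-1,2).mean(0)-near)))
    w=np.array([px2w(c,q,z,P)[:2] for q in k.reshape(-1,2)]); (u,v),r=cv2.minEnclosingCircle((w*1000).astype(np.float32))
    A=np.c_[2*w,np.ones(len(w))]; sol=np.linalg.lstsq(A,(w**2).sum(1),rcond=None)[0]
    return np.round(sol[:2],4), round(float(np.sqrt(sol[2]+sol[:2]@sol[:2])),4), round(r/1000,4)
E
python3 - <<'E'
from h import *
P=pose('wrist'); i=cv2.imread('pics/w0.png')
print('spacer',circ('wrist',i,P,(10,0,150),(50,70,255),(299,26),.014))
print('window',circ('wrist',i,P,(80,60,100),(100,255,255),(223,108),.012))
b=px2w('wrist',(282,186),0,P);f=px2w('wrist',(311.7,178),.044,P);print('elbow',b,f,np.hypot(*(f-b)[:2]),np.arctan2(*(f-b)[1::-1]))
print('tcp px',w2px('wrist',telemetry.get_obs()['ee_pos'],P))
go(.607-.02,-.253,.13,0)
E
```

```text
spacer (array([ 0.609 , -0.2535]), 0.0274, 0.0293)
window (array([ 0.4778, -0.1875]), 0.026, 0.0268)
elbow [ 0.394662   -0.30200162  0.        ] [ 0.42486704 -0.33022173  0.044     ] 0.041336658710956146 -0.751437269711515
tcp px [252.63687046 234.99154199]
to go tool [0.1608 0.0539 0.1714 0.2933] from [ 0.4175 -0.2479  0.3014] 0.293
```

Emit:
move_arm(
  increments=[
    [0.0363,0.0122,0.036,0],
    [0.0363,0.0122,0.036,0],
    [0.0363,0.0122,0.036,0],
    [0.0363,0.0122,0.036,0],
    [0.0363,0.0122,0.036,0],
    [0,0,0,0.147],
    [0,0,0,0.147],
    [0,0,0,0],
    [0,0,0,0],
  ],
)

```text
time_s: 3.62
ee_pos: [0.6089, -0.2536, 0.1216]
eef_rot: [3.142, -0.0, 0.003]
force: [-0.1, -1.3, 0.5]
grip_width: 0.0941
grip_force: 0.0
```

```bash
python3 - <<'E'
from h import *
P=pose('wrist'); i=cams.camera('wrist'); cv2.imwrite('pics/w2.png',i)
n=w2px('wrist',(.609,-.2535,.014),P); print(n)
r=circ('wrist',i,P,(10,0,150),(50,70,255),n,.014); print(r); go(*r[0],.003,0)
print(nets.search_frame('wrist','spacer')[:2])
E
```

```text
[252.33868443 191.54544055]
(array([ 0.6089, -0.2534]), 0.0271, 0.0281)
to go tool [-1.000e-04 -1.000e-04  1.186e-01  2.400e-03] from [ 0.609  -0.2535  0.1216] 0.002
[{'extent': [222.5, 158.1, 284.7, 220.6], 'conf': 0.87}]
```

View pics/w2.png

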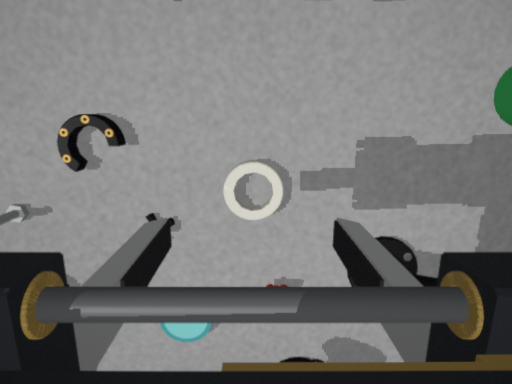

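The white spacer is centred at (253,191) with nothing in the fingers' way. I descend and grip.

Emit:
move_arm(
  increments=[
    [0,0,0.04,0],
    [0,0,0.04,0],
    [0,0,0.025,0],
    [0,0,0.0126,0],
    [0,0,0,0],
  ],
)

```text
time_s: 4.35
ee_pos: [0.6089, -0.2534, 0.0037]
eef_rot: [-3.141, 0.001, 0.0]
force: [0.2, 0.7, 0.5]
grip_width: 0.0943
grip_force: 0.0
```

Emit:
move_arm(
  increments=[
    [0,0,0,0],
    [0,0,0,0],
    [0,0,0,0],
    [0,0,0,0],
    [0,0,0,0],
    [0,0,0,0],
  ],
  grip=0,
  force=15,
)

```text
time_s: 5.1
ee_pos: [0.6091, -0.2535, 0.004]
eef_rot: [3.142, -0.0, -0.0]
force: [-1.2, -0.9, 1.6]
grip_width: 0.0537
grip_force: 15.0
```

Emit:
move_arm(
  increments=[
    [0,0,-0.05,0],
    [0,0,-0.06,0],
    [0,0,-0.06,0],
    [0,0,-0.03,0],
    [0.002,-0.052,0,0],
    [0.002,-0.052,0,0],
    [0.002,-0.052,0,0],
    [0.002,-0.052,0,0],
    [0.002,-0.052,0,0],
    [0.002,-0.052,0,0],
    [0.002,-0.052,0,0],
    [0.002,-0.052,0,0],
    [0.002,-0.052,0,0],
    [0.002,-0.052,0,0],
    [0,0,0,0],
    [0,0,0,0],
  ],
)

```text
time_s: 7.1
ee_pos: [0.629, 0.2661, 0.2036]
eef_rot: [3.141, 0.0, -0.0]
force: [0.8, -0.6, -1.5]
grip_width: 0.0532
grip_force: 15.0
```

```bash
python3 - <<'E'
from h import *
P=pose('wrist'); i=cams.camera('wrist'); cv2.imwrite('pics/w3.png',i); cv2.imwrite('pics/w3b.png',cv2.resize(i,(800,600),interpolation=cv2.INTER_CUBIC))
for q in ['port','rim','tray']:
    for d in nets.mark_of('wrist',q)[:3]: print(q,np.round(d['centre']),round(d['conf'],2),np.round(px2w('wrist',d['centre'],0 if q=='tray' else .004,P),4))
E
```

```text
port [249. 184.] 0.93 [0.6159 0.2702 0.004 ]
tray [246. 239.] 0.85 [0.5451 0.2735 0.    ]
```

View pics/w3b.png

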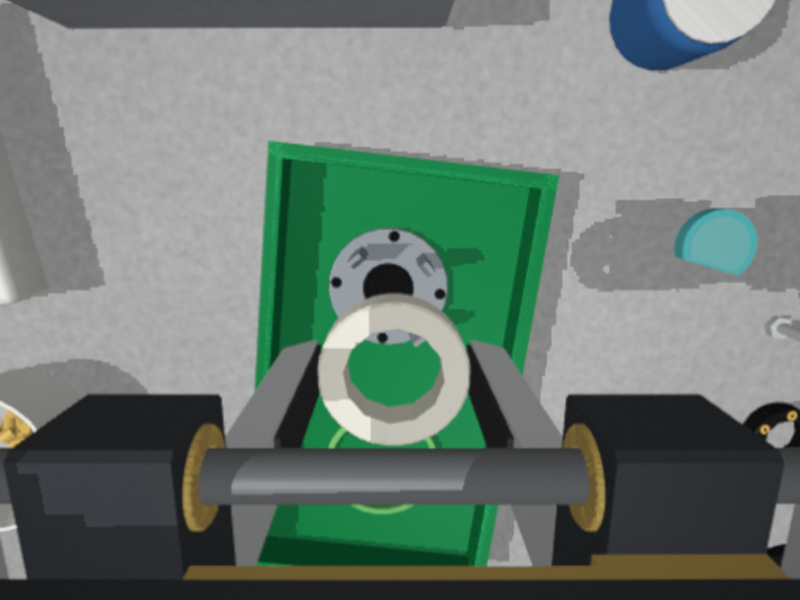

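The view shows the tray turned about -0.12 rad. The port bolts are at (394,237), (440,294), (382,338) and (336,282), the rim's arc is behind the held spacer, and the chipped window is at (717,242). I compute the port centre and how the spacer sits in the grip.

```bash
python3 - <<'E'
from h import *
P=pose('wrist'); i=cv2.imread('pics/w3.png')
B=np.array([px2w('wrist',np.array(b)*.64-.18,.012,P)[:2] for b in [(394,237),(440,294),(382,338),(336,282)]])
d=B[0]-B[2]; e=B[3]-B[1]; print(B.mean(0),(B[0]+B[2])/2,(B[1]+B[3])/2,np.linalg.norm(d),np.linalg.norm(e),np.arctan2(d[1],d[0]),np.arctan2(-e[0],e[1]))
C=np.array([px2w('wrist',np.array(b)*.64-.18,.035,P)[:2] for b in [(269,143),(558,177)]]); print(C, np.linalg.norm(C[0]-C[1]))
z=telemetry.get_obs()['ee_pos'][2]+.010
m=circ('wrist',i,P,(10,0,110),(50,80,255),(252,237),z); print('spacer',m)
go(.617,.27,.12,-.118)
E
```

```text
[0.61789283 0.27005015] [0.61764144 0.27015883] [0.61814422 0.26994147] 0.07685872262385564 0.07738341582428945 -0.12025804841346281 -0.11980017572808983
[[0.71961456 0.34672962]
 [0.69774018 0.15724754]] 0.1907405215000653
spacer (array([0.6311, 0.2663]), 0.027, 0.028)
to go tool [-0.0124 -0.0046  0.0841  0.1164] from [0.6294 0.2654 0.2041] -0.002
```

Emit:
move_arm(
  increments=[
    [0,0,0,0.118],
    [-0.013,-0.0026,0,0],
    [0,0,0.05,0],
    [0,0,0.05,0],
    [0,0,0.034,0],
    [0,0,0,0],
    [0,0,0,0],
  ],
)

```text
time_s: 8.18
ee_pos: [0.6174, 0.2706, 0.0719]
eef_rot: [-3.14, -0.002, -0.119]
force: [-0.2, 0.4, 0.4]
grip_width: 0.0533
grip_force: 15.0
```

```bash
python3 - <<'E'
from h import *
P=pose('wrist'); i=cams.camera('wrist'); cv2.imwrite('pics/w4.png',cv2.resize(i,(800,600),interpolation=cv2.INTER_CUBIC))
go(.6168,.2695,.016,-.12)
o=telemetry.get_obs()['ee_pos'];print(circ('wrist',i,P,(10,0,110),(50,80,255),(252,237),o[2]+.01))
E
```

```text
to go tool [-0.0006  0.0013  0.0562  0.0014] from [0.6175 0.2707 0.0722] -0.119
(array([0.6194, 0.2713]), 0.0271, 0.028)
```

View pics/w4.png

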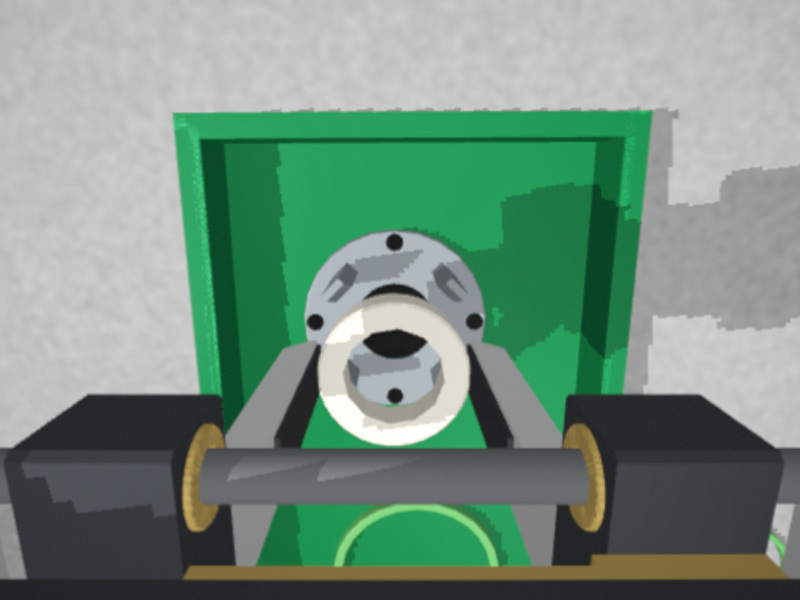

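Bolts now show at (394,242), (475,322), (395,396) and (315,322), with the spacer symmetric above them. I compute the port centre again from here.

```bash
python3 - <<'E'
from h import *
P=pose('wrist')
B=np.array([px2w('wrist',np.array(b)*.64-.18,.012,P)[:2] for b in [(394,242),(475,322),(395,396),(315,322)]])
print(B.mean(0),(B[0]+B[2])/2,(B[1]+B[3])/2,np.linalg.norm(B[0]-B[2]),np.linalg.norm(B[1]-B[3]))
c=B.mean(0)-np.array([.6194,.2713])+telemetry.get_obs()['ee_pos'][:2]; print(c); go(*c,.016,-.12)
E
```

```text
[0.6178408  0.27097127] [0.61791207 0.27107964] [0.61776954 0.27086289] 0.07725011728878789 0.07744173632596564
[0.61596725 0.27035392]
to go tool [-0.0015  0.0005  0.0562  0.0014] from [0.6175 0.2707 0.0722] -0.119
```

Emit:
move_arm(
  increments=[
    [-0.0012,0.0005,0,0],
    [0,0,0.015,0],
    [0,0,0.015,0],
    [0,0,0.012,0],
    [0,0,0.008,0],
    [0,0,0.004,0],
    [0,0,0,0],
  ],
)

```text
time_s: 9.1
ee_pos: [0.6154, 0.2703, 0.016]
eef_rot: [-3.141, -0.0, -0.118]
force: [-0.7, -0.8, 0.0]
grip_width: 0.0532
grip_force: 15.0
```

Emit:
move_arm(
  increments=[
    [0,0,0,0],
    [0,0,0,0],
    [0,0,0,0],
    [0,0,0,0],
    [0,0,-0.03,0],
    [0,0,-0.05,0],
    [0,0,-0.06,0],
    [0,0,-0.05,0],
    [0,0,0,0],
    [0,0,0,0],
  ],
  grip=1,
)

```text
time_s: 10.35
ee_pos: [0.615, 0.2701, 0.2048]
eef_rot: [3.141, 0.001, -0.118]
force: [-0.7, 0.7, -0.1]
grip_width: 0.0938
grip_force: 0.0
```

```bash
python3 - <<'E'
from h import *
P=pose('wrist'); i=cams.camera('wrist'); cv2.imwrite('pics/w5.png',i)
n=w2px('wrist',(.617,.27,.026),P); print(circ('wrist',i,P,(10,0,110),(50,80,255),n,.026))
for q in ['port','rim']:
    for d in nets.search_frame('wrist',q)[:2]: print(q,d,[np.round(px2w('wrist',e,.011,P),4) for e in (d['extent'][:2],d['extent'][2:])])
    for d in nets.mark_of('wrist',q)[:2]: print(q,d,np.round(px2w('wrist',d['centre'],.004,P),4))
go(.4778,-.1875,.2,-.12)
E
```

```text
(array([0.616, 0.271]), 0.0269, 0.0277)
port {'extent': [214.2, 136.8, 290.2, 209.6], 'conf': 0.83} [array([0.6621, 0.3074, 0.011 ]), array([0.5672, 0.2305, 0.011 ])]
port {'centre': [251.2, 171.7], 'conf': 0.84} [0.6165 0.271  0.004 ]
rim {'extent': [222.0, 249.8, 297.0, 289.7], 'conf': 0.85} [array([0.5262, 0.3177, 0.011 ]), array([0.4615, 0.2315, 0.011 ])]
rim {'centre': [248.7, 173.2], 'conf': 0.42} [0.6151 0.2741 0.004 ]
to go tool [-0.0823  0.4707  0.0047  0.0018] from [0.615  0.2702 0.2047] -0.118
```

View pics/w5.png

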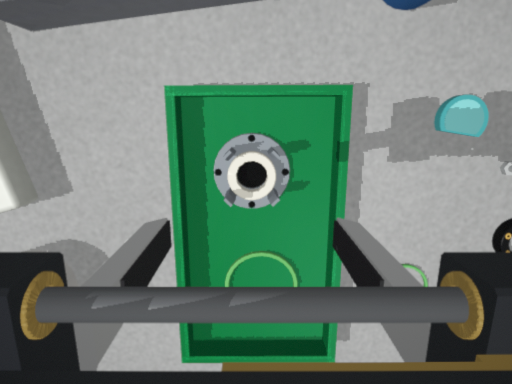

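The spacer sits centred between the lugs at (252,173). Next, the window.

Emit:
move_arm(
  increments=[
    [-0.0082,0.0471,0,0],
    [-0.0082,0.0471,0,0],
    [-0.0082,0.0471,0,0],
    [-0.0082,0.0471,0,0],
    [-0.0082,0.0471,0,0],
    [-0.0082,0.0471,0,0],
    [-0.0082,0.0471,0,0],
    [-0.0082,0.0471,0,0],
    [-0.0082,0.0471,0,0],
    [-0.0082,0.0471,0,0],
    [0,0,0.045,0],
    [0,0,0.04,0],
    [0,0,0,0],
    [0,0,0,0],
  ],
)

```text
time_s: 12.35
ee_pos: [0.479, -0.188, 0.1223]
eef_rot: [3.141, -0.002, -0.118]
force: [-0.0, -0.0, 0.7]
grip_width: 0.0941
grip_force: 0.0
```

```bash
python3 - <<'E'
from h import *
P=pose('wrist'); i=cams.camera('wrist'); cv2.imwrite('pics/w6.png',i)
n=w2px('wrist',(.4778,-.1875,.012),P); r=circ('wrist',i,P,(80,60,100),(100,255,255),n,.01); print(n,r); go(*r[0],.003,-.12)
d=nets.search_frame('wrist','window')[:2]; print(d,[np.round(px2w('wrist',e,.006,P),4) for e in (d[0]['extent'][:2],d[0]['extent'][2:])])
E
```

```text
[252.06014227 192.27770713] (array([ 0.4778, -0.1869]), 0.0265, 0.0274)
to go tool [-0.0014 -0.0009  0.1196  0.0021] from [ 0.4791 -0.188   0.1226] -0.118Traceback (most recent call last):
  File "<stdin>", line 4, in <module>
IndexError: list index out of range
```

Emit:
move_arm(
  increments=[
    [-0.0014,-0.0009,0.04,0],
    [0,0,0.04,0],
    [0,0,0.025,0],
    [0,0,0.0136,0],
    [0,0,0,0],
  ],
)

```text
time_s: 13.08
ee_pos: [0.4773, -0.1868, 0.0026]
eef_rot: [3.142, -0.0, -0.118]
force: [-0.6, -1.0, -0.4]
grip_width: 0.0937
grip_force: 0.0
```

Emit:
move_arm(
  increments=[
    [0,0,0,0],
    [0,0,0,0],
    [0,0,0,0],
    [0,0,0,0],
    [0,0,0,0],
    [0,0,0,0],
  ],
  grip=0,
  force=15,
)

```text
time_s: 13.82
ee_pos: [0.4771, -0.1868, 0.0024]
eef_rot: [3.142, -0.0, -0.118]
force: [-1.0, 0.0, 2.6]
grip_width: 0.0538
grip_force: 15.0
```

Emit:
move_arm(
  increments=[
    [0,0,-0.05,0],
    [0,0,-0.06,0],
    [0,0,-0.06,0],
    [0,0,-0.02,0],
    [0.0082,-0.0471,0,0],
    [0.0082,-0.0471,0,0],
    [0.0082,-0.0471,0,0],
    [0.0082,-0.0471,0,0],
    [0.0082,-0.0471,0,0],
    [0.0082,-0.0471,0,0],
    [0.0082,-0.0471,0,0],
    [0.0082,-0.0471,0,0],
    [0.0082,-0.0471,0,0],
    [0.0082,-0.0471,0,0],
    [0,0,0.05,0],
    [0,0,0.05,0],
    [0,0,0,0],
    [0,0,0,0],
  ],
)

```text
time_s: 16.08
ee_pos: [0.6149, 0.2716, 0.0946]
eef_rot: [-3.14, -0.002, -0.118]
force: [1.0, -0.0, 0.9]
grip_width: 0.0533
grip_force: 15.0
```

```bash
cat > held.py <<'E'
from h import *
import sys
lo,hi=((80,60,60),(100,255,255)) if sys.argv[1]=='window' else ((0,0,0),(180,255,70))
P=pose('wrist'); i=cams.camera('wrist'); cv2.imwrite(f'pics/held_{sys.argv[1]}.png',i); o=telemetry.get_obs()['ee_pos']
n=w2px('wrist',o+[0,0,.008],P); print(circ('wrist',i,P,lo,hi,n,o[2]+(.0075 if sys.argv[1]=='window' else .012)), o)
go(.6165,.2707,.016+float(sys.argv[2]),-.12)
E
python3 held.py window .014
```

```text
(array([0.6162, 0.2724]), 0.0273, 0.0284) [0.61509575 0.27161154 0.09509439]
to go tool [0.0015 0.0007 0.0651 0.0016] from [0.6151 0.2716 0.0951] -0.118
```

Emit:
move_arm(
  increments=[
    [0.001,0.0012,0,0],
    [0,0,0.02,0],
    [0,0,0.018,0],
    [0,0,0.012,0],
    [0,0,0.008,0],
    [0,0,0.005,0],
    [0,0,0.003,0],
    [0,0,0,0],
  ],
)

```text
time_s: 17.12
ee_pos: [0.6152, 0.27, 0.0276]
eef_rot: [-3.141, -0.001, -0.118]
force: [-4.3, -4.0, 8.8]
grip_width: 0.0538
grip_force: 15.0
```

Emit:
move_arm(
  increments=[
    [0,0,0,0],
    [0,0,0,0],
    [0,0,0,0],
    [0,0,0,0],
    [0,0,-0.03,0],
    [0,0,-0.05,0],
    [0,0,-0.06,0],
    [0,0,-0.035,0],
    [0,0,0,0],
    [0,0,0,0],
  ],
  grip=1,
)

```text
time_s: 18.38
ee_pos: [0.6144, 0.2699, 0.2]
eef_rot: [3.141, 0.001, -0.118]
force: [-0.3, 1.0, -0.4]
grip_width: 0.0937
grip_force: 0.0
```

```bash
python3 - <<'E'
from h import *
P=pose('wrist'); i=cams.camera('wrist'); cv2.imwrite('pics/w7.png',cv2.resize(i[90:260,150:350],(800,680))[:600])
n=w2px('wrist',(.617,.27,.038),P); print(circ('wrist',i,P,(80,60,60),(100,255,255),n,.038))
E
```

```text
(array([0.6156, 0.2705]), 0.0266, 0.0274)
```

View pics/w7.png

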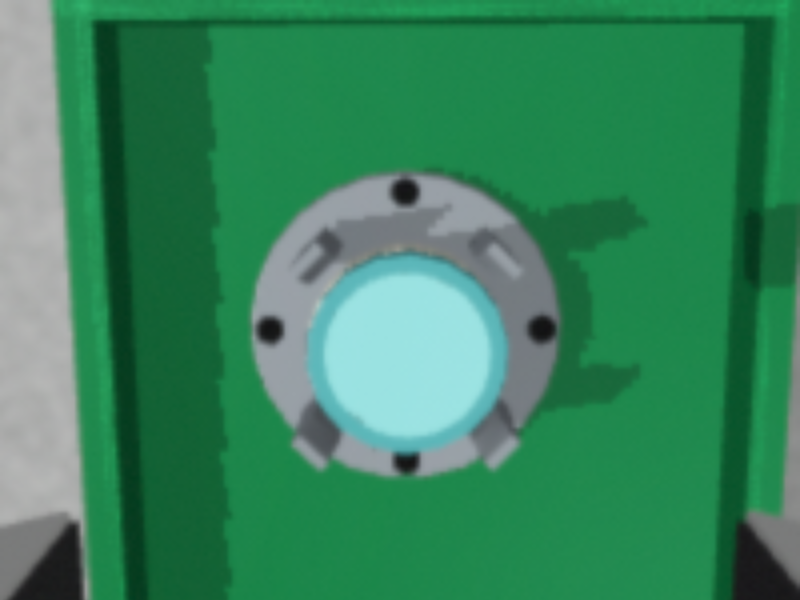

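Emit:
move_arm(
  increments=[
    [-0.0112,0.0462,0,0],
    [-0.0112,0.0462,0,0],
    [-0.0112,0.0462,0,0],
    [-0.0112,0.0462,0,0],
    [-0.0112,0.0462,0,0],
    [-0.0112,0.0462,0,0],
    [-0.0112,0.0462,0,0],
    [0,0,0.045,0],
    [0,0,0.035,0],
    [0,0,0,0],
    [0,0,0,0],
  ],
)

```text
time_s: 19.8
ee_pos: [0.4993, -0.0419, 0.1221]
eef_rot: [3.142, -0.001, -0.118]
force: [-0.8, -0.4, 1.2]
grip_width: 0.0938
grip_force: 0.0
```

```bash
python3 - <<'E'
from h import *
P=pose('wrist'); i=cams.camera('wrist'); cv2.imwrite('pics/w8.png',i); cv2.imwrite('pics/w8b.png',i[90:290,150:350])
n=w2px('wrist',(.499,-.042,.016),P)
for d in nets.search_frame('wrist','ring'): e=d['extent'];print(d,[np.round(px2w('wrist',q,.016,P),4) for q in (e[:2],e[2:],((e[0]+e[2])/2,(e[1]+e[3])/2))])
for v in (45,60,75):
  r=circ('wrist',i,P,(0,0,0),(180,255,v),n,.014); print(n,r)
go(*r[0],.003,-.12)
# brass
m=cv2.inRange(cv2.cvtColor(i,cv2.COLOR_BGR2HSV),(10,90,90),(30,255,255)); m=m*0+m
_,_,st,ce=cv2.connectedComponentsWithStats(m)
W=np.array([px2w('wrist',c,.016,P)[:2] for c,s in zip(ce[1:],st[1:]) if s[4]>2 and np.hypot(*(c-n))<40]); print(len(W),W.mean(0))
E
```

```text
{'extent': [226.3, 163.6, 287.5, 225.1], 'conf': 0.64} [array([ 0.5273, -0.0221,  0.016 ]), array([ 0.4645, -0.07  ,  0.016 ]), array([ 0.4966, -0.0455,  0.016 ])]
[252.7102626  192.19733841] (array([ 0.4898, -0.0415]), 0.0183, 0.025)
[252.7102626  192.19733841] (array([ 0.4934, -0.0446]), 0.0214, 0.0265)
[252.7102626  192.19733841] (array([ 0.4935, -0.0445]), 0.0217, 0.0267)
to go tool [-0.0056  0.0033  0.1195  0.002 ] from [ 0.4995 -0.0418  0.1225] -0.118
6 [ 0.49451249 -0.04442003]
```

View pics/w8b.png

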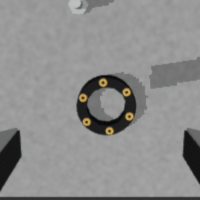

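The crop shows all six brass inserts, centred at about (106,105), so this is the sound ring. The window lies flat between the lugs. I grip the ring.

Emit:
move_arm(
  increments=[
    [-0.0045,0.0033,0.04,0],
    [0,0,0.04,0],
    [0,0,0.025,0],
    [0,0,0.0135,0],
    [0,0,0,0],
  ],
)

```text
time_s: 20.52
ee_pos: [0.4942, -0.0446, 0.003]
eef_rot: [-3.142, 0.0, -0.118]
force: [-0.5, -0.0, 1.0]
grip_width: 0.0937
grip_force: 0.0
```

Emit:
move_arm(
  increments=[
    [0,0,0,0],
    [0,0,0,0],
    [0,0,0,0],
    [0,0,0,0],
    [0,0,0,0],
    [0,0,0,0],
  ],
  grip=0,
  force=15,
)

```text
time_s: 21.28
ee_pos: [0.4941, -0.0446, 0.0029]
eef_rot: [3.142, -0.0, -0.118]
force: [-0.7, 1.0, 4.0]
grip_width: 0.054
grip_force: 15.0
```

Emit:
move_arm(
  increments=[
    [0,0,-0.05,0],
    [0,0,-0.06,0],
    [0,0,-0.06,0],
    [0,0,-0.02,0],
    [0.0119,-0.0466,0,0],
    [0.0119,-0.0466,0,0],
    [0.0119,-0.0466,0,0],
    [0.0119,-0.0466,0,0],
    [0.0119,-0.0466,0,0],
    [0.0119,-0.0466,0,0],
    [0.0119,-0.0466,0,0],
    [0,0,0.05,0],
    [0,0,0.05,0],
    [0,0,0,0],
    [0,0,0,0],
  ],
)

```text
time_s: 23.15
ee_pos: [0.616, 0.2697, 0.0951]
eef_rot: [-3.14, -0.002, -0.118]
force: [0.7, 0.1, 0.1]
grip_width: 0.0532
grip_force: 15.0
```

```bash
python3 - <<'E'
from h import *
P=pose('wrist'); i=cams.camera('wrist'); cv2.imwrite('pics/w9.png',cv2.resize(i,(800,600))); o=telemetry.get_obs()['ee_pos']
n=w2px('wrist',o+[0,0,.0135],P)
m=cv2.inRange(cv2.cvtColor(i,cv2.COLOR_BGR2HSV),(10,90,90),(30,255,255))
_,_,st,ce=cv2.connectedComponentsWithStats(m)
W=np.array([px2w('wrist',c,o[2]+.0135,P)[:2] for c,s in zip(ce[1:],st[1:]) if s[4]>5 and np.hypot(*(c-n))<50]); print(len(W),W.mean(0),W,o)
go(.6160,.2703,.0415,-.12)
E
```

```text
6 [0.61702034 0.27051947] [[0.63938582 0.27076816]
 [0.62833251 0.25125862]
 [0.62798782 0.29002385]
 [0.60608553 0.25110882]
 [0.60565104 0.28967173]
 [0.59467929 0.27028564]] [0.61628998 0.26980313 0.09565013]
to go tool [-0.0003 -0.0005  0.0542  0.0017] from [0.6163 0.2698 0.0957] -0.118
```

View pics/w9.png

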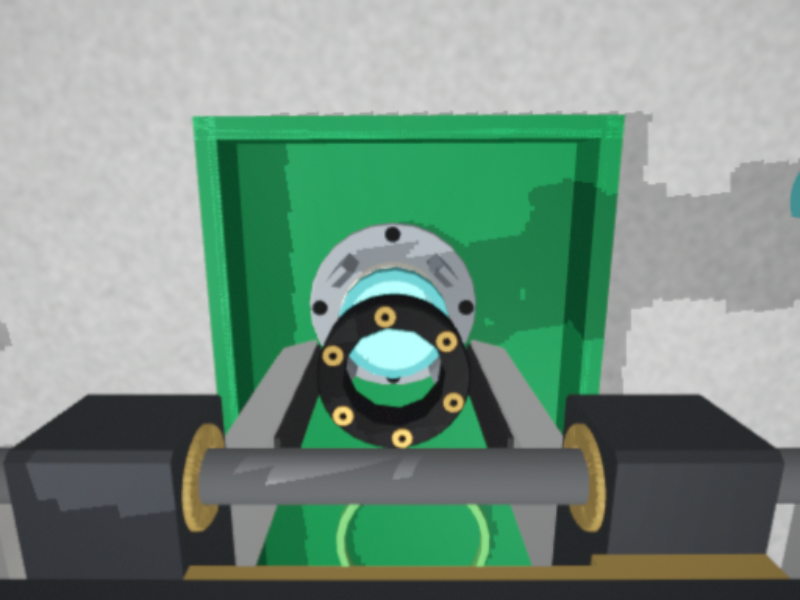

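The ring is held flat with its six inserts up, in line with the window below it. I lower it.

Emit:
move_arm(
  increments=[
    [-0.0003,-0.0005,0.018,0],
    [0,0,0.015,0],
    [0,0,0.01,0],
    [0,0,0.006,0],
    [0,0,0.003,0],
    [0,0,0.0025,0],
    [0,0,0,0],
  ],
)

```text
time_s: 24.08
ee_pos: [0.6153, 0.2699, 0.0404]
eef_rot: [-3.141, -0.001, -0.118]
force: [-7.6, -3.8, 15.1]
grip_width: 0.0536
grip_force: 15.0
```

Emit:
move_arm(
  increments=[
    [0,0,0,0],
    [0,0,0,0],
    [0,0,0,0],
    [0,0,0,0],
    [0,0,-0.03,0],
    [0,0,-0.05,0],
    [0,0,-0.06,0],
    [0,0,-0.02,0],
    [-0.06,0.007,0,0],
    [-0.06,0.007,0,0],
    [0,0,0,0],
    [0,0,0,0],
  ],
  grip=1,
)

```text
time_s: 25.58
ee_pos: [0.4947, 0.2704, 0.1989]
eef_rot: [-3.141, -0.001, -0.118]
force: [-0.6, -0.4, -0.2]
grip_width: 0.0941
grip_force: 0.0
```

```bash
python3 - <<'E'
from h import *
P=pose('wrist'); i=cams.camera('wrist'); cv2.imwrite('pics/w10.png',cv2.resize(i,(800,600)))
n=w2px('wrist',(.616,.27,.054),P)
m=cv2.inRange(cv2.cvtColor(i,cv2.COLOR_BGR2HSV),(10,90,90),(30,255,255))
_,_,st,ce=cv2.connectedComponentsWithStats(m)
W=np.array([px2w('wrist',c,.054,P)[:2] for c,s in zip(ce[1:],st[1:]) if s[4]>2 and np.hypot(*(c-n))<50]); print(len(W),W.mean(0),np.hypot(*(W-W.mean(0)).T))
for d in nets.mark_of('wrist','rim')[:3]: print(d,np.round(px2w('wrist',d['centre'],.004,P),4))
n=w2px('wrist',(.47,.28,.011),P); print(n)
for d in nets.search_frame('wrist','rim')[:3]: print(d)
E
```

```text
6 [0.61532992 0.27055055] [0.02247388 0.02242231 0.02244505 0.02249194 0.02245756 0.02254633]
[246.66006037 197.26717787]
{'extent': [374.7, 172.3, 430.9, 227.3], 'conf': 0.85}
{'extent': [219.9, 324.9, 315.3, 360.6], 'conf': 0.81}
{'extent': [220.4, 43.4, 251.3, 77.1], 'conf': 0.74}
```

View pics/w10.png

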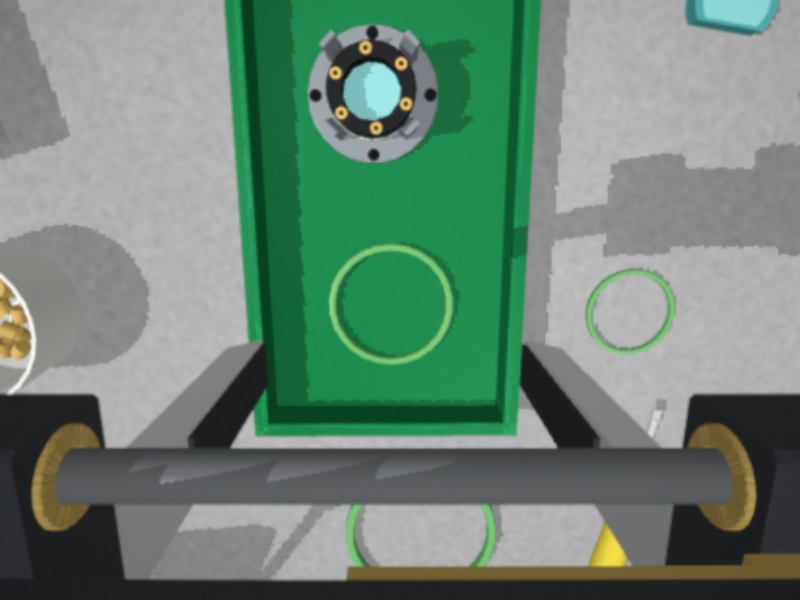

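All six inserts are evenly spaced at 22.45 mm radius, so the ring is level. It lies between the lugs at (372,90). The tray's rim is centred at (392,304); the small loop (630,310) and the large loop (420,535) lie outside the tray. Next I go to the elbow.

```bash
python3 - <<'E'
from h import *
P=pose('wrist')
f=lambda x,y:px2w('wrist',(x*.64-.18,y*.64-.18),.011,P)[:2]
print('rim',(f(330,304)+f(454,304))/2,(f(392,244)+f(392,364))/2,np.linalg.norm(f(330,304)-f(454,304)),np.linalg.norm(f(392,244)-f(392,364)))
E
```

```text
rim [0.4731854  0.27461285] [0.47191829 0.27477208] 0.09110404050190811 0.09087588705736578
```

Emit:
move_arm(
  increments=[
    [-0.0024,0.0481,0,0],
    [-0.0024,0.0481,0,0],
    [-0.0024,0.0481,0,0],
    [-0.0024,0.0481,0,0],
    [-0.0024,0.0481,0,0],
    [-0.0024,0.0481,0,0],
    [-0.0024,0.0481,0,0],
    [-0.0024,0.0481,0,0],
    [-0.0024,0.0481,0,0],
    [-0.0024,0.0481,0,0],
    [-0.0024,0.0481,0,0],
    [-0.0024,0.0481,0,0],
    [0,0,0,0.158],
    [0,0,0,0.158],
    [0,0,0,0.158],
    [0,0,0,0.158],
    [0,0,0,0],
    [0,0,0,0],
  ],
)

```text
time_s: 27.98
ee_pos: [0.3975, -0.2999, 0.1981]
eef_rot: [3.142, 0.0, -0.747]
force: [-0.2, -0.2, -0.2]
grip_width: 0.094
grip_force: 0.0
```

```bash
python3 - <<'E'
from h import *
P=pose('wrist'); i=cams.camera('wrist'); cv2.imwrite('pics/w11.png',cv2.resize(i,(800,600),interpolation=cv2.INTER_CUBIC))
for d in nets.mark_of('wrist','elbow')[:3]: print(d,np.round(px2w('wrist',d['centre'],0,P),4))
go(.4,-.306,.03,-.75)
E
```

```text
{'centre': [257.3, 172.8], 'conf': 0.57} [ 0.3939 -0.3042  0.    ]
to go tool [0.0061 0.0029 0.1682 0.002 ] from [ 0.3975 -0.2997  0.1982] -0.748
```

View pics/w11.png

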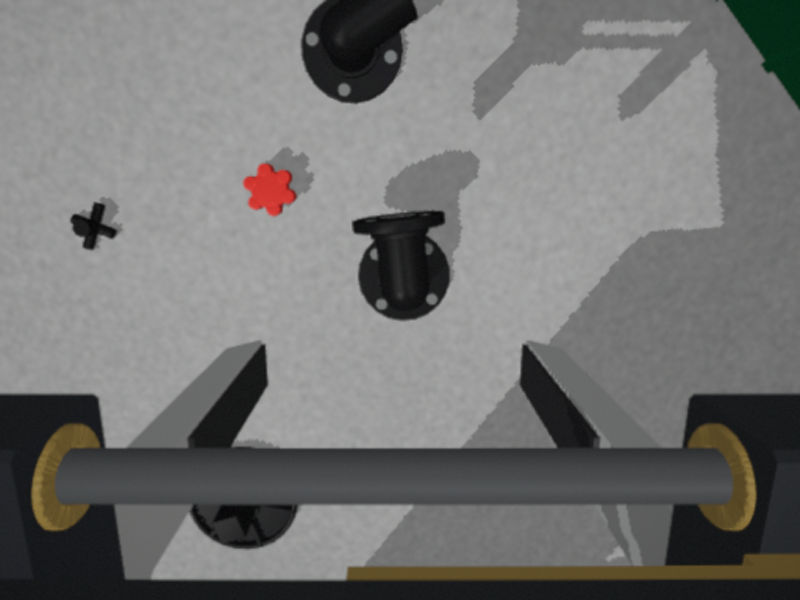

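The sound elbow shows its side flange across (355,226)–(444,215). Its base bolts are at (375,254), (427,248), (432,299) and (381,304).

```bash
python3 - <<'E'
from h import *
P=pose('wrist')
f=lambda x,y,z:px2w('wrist',(x*.64-.18,y*.64-.18),z,P)[:2]
B=np.array([f(*b,.008) for b in [(375,254),(427,248),(432,299),(381,304)]]); c=B.mean(0)
a=[np.arctan2(*(u)[::-1]) for u in (B[0]-B[3],B[1]-B[2])]; e=B[0]-B[1]; print(c,a,np.arctan2(-e[0],e[1]))
s=f(355,226,.05)-f(444,215,.05); print('flange',np.arctan2(-s[0],s[1]),np.linalg.norm(s), [np.linalg.norm(b-c) for b in B])
h=np.mean(a+[np.arctan2(-e[0],e[1])]); g=c+.006*np.array([np.cos(h),np.sin(h)]); print(h,g); go(*g,.03,h)
E
```

```text
[ 0.39090737 -0.3025001 ] [np.float64(-0.6380563053535341), np.float64(-0.6360989119435513)] -0.6331297900831051
flange -0.6265834801376946 0.05663868369218018 [np.float64(0.026678828699886997), np.float64(0.026784162288820558), np.float64(0.026906867616341784), np.float64(0.026609198855678)]
-0.6357616691267302 [ 0.39573508 -0.30606285]
to go tool [ 0.003   0.0059  0.1682 -0.1123] from [ 0.3975 -0.2997  0.1982] -0.748
```

Emit:
move_arm(
  increments=[
    [0.009,0.0052,0,0],
    [0,0,0,-0.112],
    [0,0,0.05,0],
    [0,0,0.05,0],
    [0,0,0.04,0],
    [0,0,0.02,0],
    [0,0,0.012,0],
    [0,0,0,0],
  ],
)

```text
time_s: 29.08
ee_pos: [0.4004, -0.3096, 0.0259]
eef_rot: [-3.142, 0.001, -0.638]
force: [-0.2, -0.0, 0.0]
grip_width: 0.0939
grip_force: 0.0
```

Emit:
move_arm(
  increments=[
    [0,0,0,0],
    [0,0,0,0],
    [0,0,0,0],
    [0,0,0,0],
    [0,0,0,0],
    [0,0,0,0],
    [0,0,0,0],
    [0,0,0,0],
  ],
  grip=0,
  force=30,
)

```text
time_s: 30.08
ee_pos: [0.4005, -0.3095, 0.0263]
eef_rot: [3.142, -0.0, -0.638]
force: [-0.6, -0.4, 0.6]
grip_width: 0.0312
grip_force: 30.0
```

Emit:
move_arm(
  increments=[
    [0,0,-0.03,0],
    [0,0,-0.05,0],
    [0,0,-0.06,0],
    [0,0,-0.04,0],
    [0,0,0,-0.173],
    [0,0,0,-0.173],
    [0,0,0,-0.172],
    [0,0,0,0],
    [0.0011,-0.049,0,0],
    [0.0011,-0.049,0,0],
    [0.0011,-0.049,0,0],
    [0.0011,-0.049,0,0],
    [0.0011,-0.049,0,0],
    [0.0011,-0.049,0,0],
    [0.0011,-0.049,0,0],
    [0.0011,-0.049,0,0],
    [0.0011,-0.049,0,0],
    [0.0011,-0.049,0,0],
    [0.0011,-0.049,0,0],
    [0.0011,-0.049,0,0],
  ],
)

```text
time_s: 32.58
ee_pos: [0.484, 0.2744, 0.2061]
eef_rot: [3.141, 0.0, -0.125]
force: [-0.5, 0.0, -1.8]
grip_width: 0.0316
grip_force: 30.0
```

Emit:
move_arm(
  increments=[
    [0,0,0.05,0],
    [0,0,0.03,0],
    [0,0,0,0],
    [0,0,0,0],
  ],
)

```text
time_s: 33.08
ee_pos: [0.4847, 0.2729, 0.1277]
eef_rot: [-3.141, -0.002, -0.122]
force: [-0.7, -0.3, -1.1]
grip_width: 0.0313
grip_force: 30.0
```

```bash
python3 - <<'E'
from h import *
i=cams.camera('wrist'); cv2.imwrite('pics/w12.png',cv2.resize(i,(800,600),interpolation=cv2.INTER_CUBIC))
go(.4844,.2733,.032,-.12)
E
```

```text
to go tool [-0.0005 -0.0003  0.096  -0.0018] from [0.4848 0.273  0.128 ] -0.122
```

View pics/w12.png

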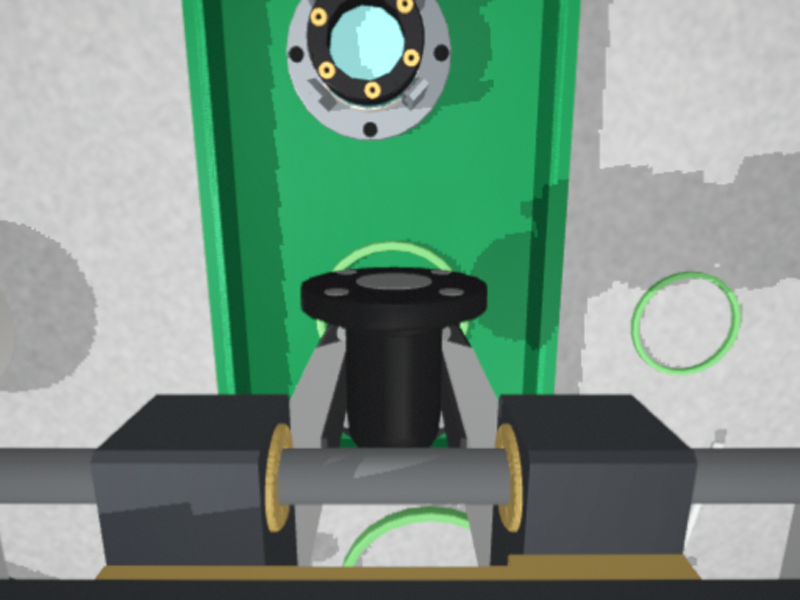

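The elbow is held upright and aligned, with the rim below it centred at about (392,300). I lower it.

Emit:
move_arm(
  increments=[
    [-0.0005,-0.0003,0.04,0],
    [0,0,0.03,0],
    [0,0,0.015,0],
    [0,0,0.008,0],
    [0,0,0.004,0],
    [0,0,0,0],
    [0,0,0,0],
  ],
)

```text
time_s: 34.0
ee_pos: [0.4843, 0.2734, 0.0302]
eef_rot: [-3.14, -0.002, -0.12]
force: [0.8, 0.7, 3.1]
grip_width: 0.0312
grip_force: 30.0
```

Contact with the floor is at the expected height. I release, back off and check.

Emit:
move_arm(
  increments=[
    [0,0,0,0],
    [0,0,0,0],
    [0,0,0,0],
    [0,0,0,0],
    [0,0,0,0],
    [0,0,-0.04,0],
    [0,0,-0.06,0],
    [0,0,-0.06,0],
    [0,0,-0.03,0],
    [-0.03,0.03,0,0],
    [0,0,0,0],
    [0,0,0,0],
  ],
  grip=1,
)

```text
time_s: 35.5
ee_pos: [0.4506, 0.2471, 0.2194]
eef_rot: [-3.141, -0.0, -0.12]
force: [-0.3, -0.1, -0.3]
grip_width: 0.0941
grip_force: 0.0
```

```bash
python3 - <<'E'
from h import *
P=pose('wrist');i=cams.camera('wrist'); cv2.imwrite('pics/w13.png',cv2.resize(i,(800,600),interpolation=cv2.INTER_CUBIC))
for d in nets.mark_of('wrist','elbow')[:2]: print(d,np.round(px2w('wrist',d['centre'],.004,P),4))
E
```

```text
{'centre': [225.9, 151.3], 'conf': 0.8} [0.4782 0.2755 0.004 ]
```

View pics/w13.png

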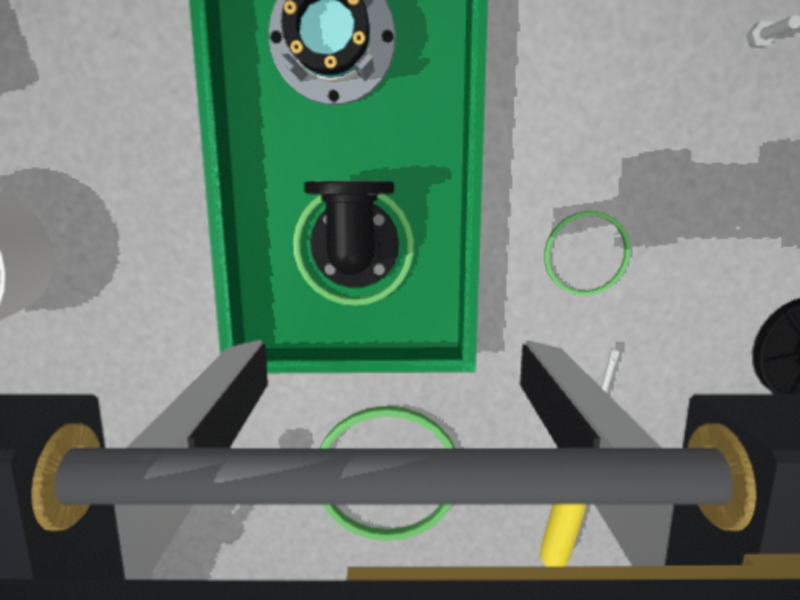

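The elbow's base centre is at (354,245) and the rim's centre at (354,246), so it stands centred and flat. The stack is intact. I hand in.

```bash
python3 -c "
from station import hand_in; print(hand_in())"
```

```text
the job is handed in; nothing more can be done
None
```

The job is handed in; no verdict came back. By the last camera views the spacer, window and ring are stacked level between the port's lugs, the sound elbow stands centred in the tray's rim, and I did not touch the three faulty parts.

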